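# Stir the glazed beads under the draining rack

### The arm

A 6-joint arm with a two-finger parallel gripper is mounted at the origin on the work surface; the furniture and walls round the work are solid. World frame = base frame: x ahead of the robot, y to its left, z up, the work surface at z = 0. Lengths are in m, angles in rad, forces in N, time in s.
With the tool pointing down it reaches from about 0.3 to 0.875 m from the base axis. Payload 6.4 kg.
Tool frame: the origin (TCP) lies between the finger pads; the fingertips stand 8 mm ahead of it and the grasp point (between the pads) lies 11 mm behind it; z points along the fingers, y is the direction in which the jaws open and shut (so a half turn about z gives the same grasp; the last joint's range is limited). The gripper opens to 85 mm and grips with 20 to 120 N. Pads are 22 mm wide; open, the fingers measure 114 mm over their backs; the gripper's body (76 mm by 85 mm) begins 54 mm behind the grasp point. The pads swing forward as they close: fully open they stand 13 mm farther back than shut.
Start: joints at [-1.341, 0.181, 1.607, -0, 1.354, -0.206], TCP at [0.243, -0.521, 0.239] pointing down, gripper open.
Joint ranges: [-2.99, 2.99], [-0.89, 2.07], [0.3, 2.58], [-1.14, 4.28], [0, 2.63], [-3.12, 3.12]. Speed limits (rad/s): [2.57, 2.57, 3.01, 3.14, 3.14, 3.14].

### API

Orientations are given as a unit quaternion [w, x, y, z].
In Python, from bench import monitor, viewer, workorder, spotter gives the robot as it stands. The module is installed in compiled form; this text tells all that it offers.
- The arm moves only by the tool move_arm, never from a script. Its argument "motion" is a list of rows, each a list of 3 entries, a list of its own where there are three numbers: the shift along the tool's x, y, z in units of 60 mm (1.0 is 60 mm), then the turn, a rotation vector about the tool's x, y, z in units of 8 degrees (1.0 is 8 degrees), then the opening in per cent of the stroke, from 0 (shut) to 100 (fully open). In form: [[[dx, dy, dz], [rx, ry, rz], grip], ...]. A call has 1 to 10 rows; each row is the pose to reach, as a shift and turn from the pose commanded when the call began, along the tool's axes at that moment; what a row does not reach only later rows make up. A row lasts 1/8 s, in which the tool goes at most 62.5 mm and 10.7 degrees, less where a joint would pass 70% of its speed; a pose out of reach is approached as far as the arm can. A call with a gripper value outside its range is refused whole. The fingers move at their own pace and stop on an object; the grip force is fixed at half the most. Time passes only in rows, so rows that repeat a pose let the fingers close. It gives the time, the measured TCP pose, the force and the opening at its end, in the units of the state.
- monitor.get_obs(): the state, without advancing time (a new reading comes with each control period).
- viewer.camera(name): name is "scene" or "top" or "wrist"; returns the picture (384x512x3 uint8, blue, green, red); there is no depth.
- viewer.calibration(name): a dict with "fovy" (degrees; the focal length in pixels is half the picture's height over the tangent of half this angle, whatever the lens; pixels are square), "cx", "cy" (the principal point, pixels), "extrinsics" (4x4, takes a point from camera to world coordinates). Camera axes: x right, y down, z forward; pixel columns grow to the right and rows downward; lengths in m; the calibration is good to about 2 mm. The wrist camera is an equidistant fisheye: a pixel r from the principal point sees the ray r / f radians off the axis. A picture is of the moment at which its call begins: read the wrist's pose just before it. calibration takes no time and is no camera call; for the wrist camera it gives the pose at the moment of the call.
- workorder.hand_in(): hands the job in, once; it reports no verdict.
Trained networks look in the newest picture that a camera, given by its name, has taken for a name from the list of things; names that differ only in an ending like _2 or _b are one class to them, and where a whole thing is asked for, a point or a joint stands for the part that bears it (a point fixed in the world has none). Each returns a list of dicts, best first, with "score" (0 to 1); they miss things now and then, are a little off and sometimes report something else, mostly with a low value. They report only what shows in the picture. A call takes as long as a camera call. They do not tell look-alikes from the thing itself.
- spotter.search_frame(camera, name): "centre" ([column, row] as shares, 0 to 1, of the picture: columns of its width, rows of its height, amid what is visible of it).
- spotter.outline_of(camera, name): "region" (384x512 bool, what is visible of it) and "centre" ([column, row] as shares, 0 to 1, of the picture: columns of its width, rows of its height, amid what is visible of it).
The state is a dict: "time_s": time; "q": joint angles; "dq": joint speeds; "joint_efforts": joint torques, N m; "eef_pos": TCP position; "eef_rot": TCP orientation; "wrist_force": force on the tool from outside, world axes, zero at the start; "torque": the same for the moment, N m; "opening": opening from 0.0 (shut) to 1.0 (fully open).
Only numpy, scipy, OpenCV 4.12 (cv2) and the standard library are available. Lean on these libraries where they do the work, as an engineer would, in place of code of your own. Each camera call takes 0.05 s, during which the arm holds its last target. There are 200 camera calls.

### The job

Take the wooden stirrer from its slanted rest, lower it gently into the open part of the pan until its ball touches the floor, and stir the beads with it, reaching well in under the wire rack with the stirrer slanted, so that every bead is shifted clearly from its old spot (by more than its own width). Go on until at least one white bead has come right out into the open part and at least one orange bead lies fully under the rack, with all six beads still in the pan; touch the beads only with the stirrer and leave the green-lidded pot, the white-lidded pot at the right and the wooden rib where they are. Then put the stirrer back leaning in its rest as it was, and let go.

Things in the scene. Friction and masses are not known exactly. Their poses are not given: they have to be found in the camera images.
- pan: fixed round black pan, 212 mm wide, with a raised wire rack over its left part. Origin on the table under the pan's centre; z up, +x to the side under the rack (within 0.3 rad of world +y, the robot's left). Flat inner floor 16 mm above the table, radius about 98 mm; rim 40 mm above the table, inner radius 101 mm. Rack: see rack_edge
- pan_floor (a point): centre of the pan's inner floor, on its surface, axes as the pan
- rack_edge (a point): middle of the rack's front edge wire (its axis), axes as the pan: beads at x < 0 here lie in the open, x > 0 under the rack. The rack lies 122 mm above the table (underside 118 mm), from here 107 mm to +x and 120 mm to each side, of 5 to 7 mm steel wires with narrow gaps, too tight for the stirrer; a thin leg to the table at each corner
- stirrer: loose wooden stirrer, 198 mm long: a ball of 26 mm diameter at the foot and a straight handle of 16 x 16 mm square section, two blue bands near the top. Origin at the ball's centre; z runs up the handle, whose top is 185 mm from the origin; x and y are square to the handle's flats. Weight about 80 g.
- stirrer_top (a point): centre of the top end of the stirrer's handle
- rest: fixed wooden slanted rest, base 150 x 80 x 10 mm; origin on the table under its centre, z up, x within 0.3 rad of world +y. The ball sits in a square pocket (36 mm inside, walls to z 19 mm) at x = 43 mm; the handle leans back 40 degrees towards its -x (the robot's right) on a brass cross pin at x = -20 mm, z 85 mm, between two posts 26 mm apart, tops at z 99 mm
- rest_pocket (a point): where the ball's centre belongs when the stirrer is in its rest: over the middle of the pocket, 23 mm above the table
- green_pot: bystander: glaze pot with green lid, 60 mm across, 74 mm high, on the far side of the work, origin at its underside
- white_pot: bystander: glaze pot with white lid, 60 mm across, 86 mm high, standing alone at the right of the table, origin at its underside
- wood_rib: bystander: kidney-shaped wooden rib, 96 x 61 x 9 mm, lying flat
- white_bead_1: a chunky glazed white ceramic bead, a squat disc 28 mm across and 18 mm high with a small dark hole; origin at the centre of its underside; starts flat on the pan's floor, under the rack; weight 22 g
- white_bead_2: a chunky glazed white ceramic bead, a squat disc 28 mm across and 18 mm high with a small dark hole; origin at the centre of its underside; starts flat on the pan's floor, under the rack; weight 22 g
- white_bead_3: a chunky glazed white ceramic bead, a squat disc 28 mm across and 18 mm high with a small dark hole; origin at the centre of its underside; starts flat on the pan's floor, under the rack; weight 22 g
- orange_bead_1: a chunky glazed orange ceramic bead, a squat disc 28 mm across and 18 mm high with a small dark hole; origin at the centre of its underside; starts flat on the pan's floor, in the open part; weight 22 g
- orange_bead_2: a chunky glazed orange ceramic bead, a squat disc 28 mm across and 18 mm high with a small dark hole; origin at the centre of its underside; starts flat on the pan's floor, in the open part; weight 22 g
- orange_bead_3: a chunky glazed orange ceramic bead, a squat disc 28 mm across and 18 mm high with a small dark hole; origin at the centre of its underside; starts flat on the pan's floor, in the open part; weight 22 g
Mind the look-alikes: they are no part of the job. What is meant by the stirrer is not yellow, and is the larger of those in its own colour.

How it is judged:
By the outcome, as a careful person would: the job done as asked, in the order asked, and still so for the second after the job is handed in, with the robot touching nothing.
It also fails if it takes over 69 s, if anything falls off the work surface, if the arm or the gripper's body presses on something with over 40 N, if the wrist force passes 120 N, or if a joint passes its speed limit or range.

## Working session

There is one attempt and no reset: what is moved stays moved. The work goes in short steps, Python scripts to look and compute and a tool call to move; the robot and the scene stay as the last step left them, time stands still between calls to the robot, and variables do not carry over. Pictures are saved under pics/ and viewed, about 8 in all and at most 12, crops included, and the job is handed in when it is done.

Besides the shell and the picture viewer there is one more tool, called after ">>>" as a command line: name --argument value ..., lists and objects as JSON in quotes. move_arm: Moves the arm, as the interface text tells. Its arguments: {"type":"object","properties":{"motion":{"type":"array","items":{"type":"array"}}},"required":["motion"]}

```bash
mkdir -p pics
cat > h.py <<'E'
import numpy as np, cv2
from scipy.spatial.transform import Rotation as R
from bench import monitor, viewer, workorder, spotter
def K(n):
    c=viewer.calibration(n); f=192/np.tan(np.radians(c['fovy'])/2); return f,c['cx'],c['cy'],np.array(c['extrinsics'])
def ray(n,u,v):
    f,cx,cy,E=K(n); x=(u-cx)/f;y=(v-cy)/f
    if n=='wrist':
        r=np.hypot(x,y); d=np.array([x/r*np.sin(r),y/r*np.sin(r),np.cos(r)])
    else: d=np.array([x,y,1.])
    return E[:3,3],E[:3,:3]@d
def atz(n,u,v,z):
    o,d=ray(n,u,v); return o+d*(z-o[2])/d[2]
def proj(n,p):
    f,cx,cy,E=K(n); q=E[:3,:3].T@(np.asarray(p,float)-E[:3,3]); 
    if n=='wrist':
        r=np.hypot(q[0],q[1]);t=np.arctan2(r,q[2]);return np.array([cx+f*t*q[0]/r,cy+f*t*q[1]/r])
    return np.array([cx+f*q[0]/q[2],cy+f*q[1]/q[2]])
def pose():
    s=monitor.get_obs(); q=s['eef_rot']; return np.array(s['eef_pos']),R.from_quat([q[1],q[2],q[3],q[0]]),s
E
python3 - <<'E'
from h import *
for n in ['scene','top','wrist']:
    im=viewer.camera(n); cv2.imwrite(f'pics/{n}0.png',im)
    f,cx,cy,E=K(n); print(n,f,cx,cy,E.round(3).tolist())
for n in ['scene','top']:
  for k in ['stirrer','white_bead_1','orange_bead_1','pan','rest','green_pot','white_pot','wood_rib']:
    print(n,k,[(round(d['score'],2),(np.array(d['centre'])*[512,384]).round().tolist()) for d in spotter.search_frame(n,k)])
p,r,s=pose();print(s)
a=cv2.imread('pics/scene0.png');b=cv2.imread('pics/top0.png')
cv2.imwrite('pics/s1.png',cv2.resize(a,(800,600),interpolation=cv2.INTER_CUBIC));cv2.imwrite('pics/t1.png',cv2.resize(b,(800,600),interpolation=cv2.INTER_CUBIC))
E
```

```text
scene 366.2649364624497 261.3223227039936 193.8174626185331 [[-0.902, -0.186, 0.388, -0.036], [-0.43, 0.422, -0.798, 1.063], [-0.015, -0.887, -0.461, 0.708], [0.0, 0.0, 0.0, 1.0]]
top 443.2663081371349 261.9534027638065 190.81021672999023 [[0.024, -0.977, 0.212, 0.154], [-1.0, -0.023, 0.006, 0.02], [-0.001, -0.212, -0.977, 1.647], [0.0, 0.0, 0.0, 1.0]]
wrist 297.3186396354542 255.1839213110219 193.4991419695799 [[0.422, -0.864, -0.274, 0.312], [-0.906, -0.403, -0.126, -0.488], [-0.001, 0.301, -0.953, 0.373], [0.0, 0.0, 0.0, 1.0]]
scene stirrer [(0.75, [306.0, 295.0]), (0.65, [267.0, 182.0]), (0.57, [307.0, 189.0])]
scene white_bead_1 [(0.64, [229.0, 239.0]), (0.59, [219.0, 241.0]), (0.47, [208.0, 238.0])]
scene orange_bead_1 [(0.73, [269.0, 202.0])]
scene pan [(0.8, [221.0, 233.0]), (0.2, [219.0, 242.0])]
scene rest [(0.74, [267.0, 201.0])]
scene green_pot [(0.56, [189.0, 199.0])]
scene white_pot [(0.51, [218.0, 240.0]), (0.47, [266.0, 165.0]), (0.46, [190.0, 198.0])]
scene wood_rib [(0.76, [213.0, 306.0])]
top stirrer [(0.71, [180.0, 272.0]), (0.7, [345.0, 223.0]), (0.66, [303.0, 18
[... 298 characters left out ...]
), (0.23, [373.0, 160.0])]
{'time_s': 0.95, 'q': array([-1.34128092e+00,  1.80767128e-01,  1.60698655e+00, -1.72801408e-05,
        1.35382000e+00, -2.06269891e-01]), 'dq': array([-0.00058892, -0.00042681, -0.00053001,  0.00035167, -0.0019853 ,
        0.00045342]), 'joint_efforts': array([-9.86192354e-04, -4.44850659e+01, -3.51694643e+01, -3.93928794e-04,
        8.58842104e-04, -2.78208667e-06]), 'eef_pos': array([ 0.24275081, -0.52126326,  0.23931347]), 'eef_rot': array([ 9.58231269e-06,  9.76354767e-01,  2.16174396e-01, -8.32669500e-06]), 'wrist_force': array([ 0.22553096, -0.53682669, -0.49604214]), 'torque': array([-0.0144585 ,  0.00392758, -0.0755611 ]), 'opening': 0.9977181164373732}
```

View pics/s1.png

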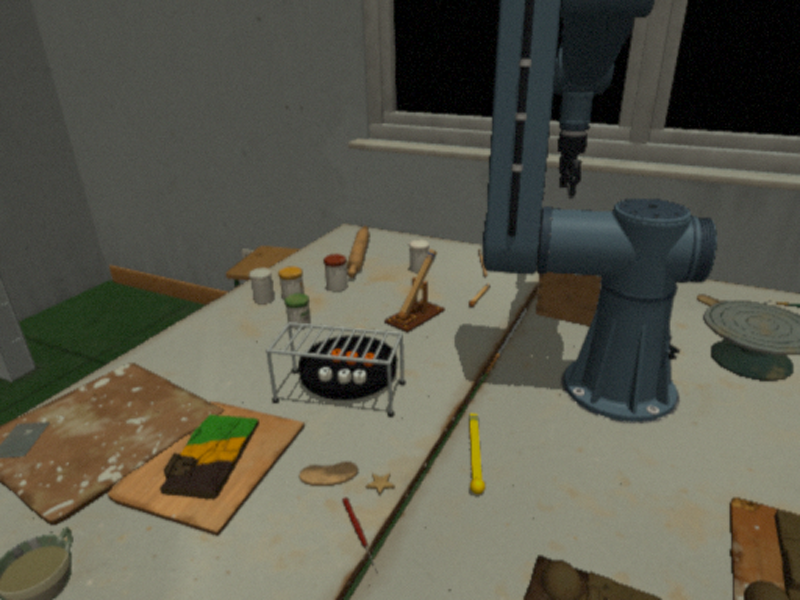

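View pics/t1.png

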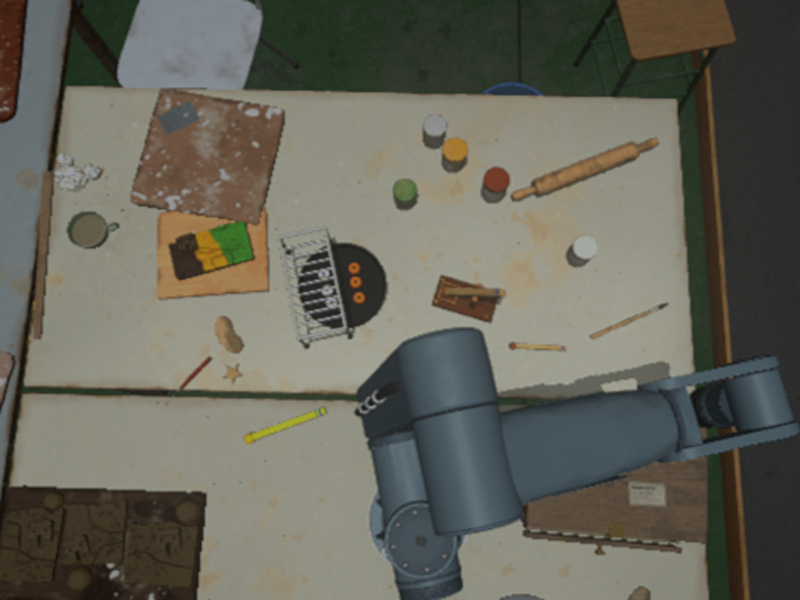

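Run:
```python
from h import *
b=cv2.imread('pics/top0.png')
cv2.imwrite('pics/t2.png',cv2.resize(b[130:250,160:340],(800,533),interpolation=cv2.INTER_CUBIC))
for k,u,v,z in [('pan',215,180,.04),('pocketish',284,186,.023),('green',259,124,.074),('white',370,159,.086),('panedge R',386*.64,285*.64,.04)]:
    print(k,atz('top',u,v,z).round(3))
```

```text
pan [0.54  0.206 0.04 ]
pocketish [ 0.527 -0.052  0.023]
green [0.752 0.047 0.074]
white [ 0.621 -0.363  0.086]
panedge R [0.534 0.087 0.04 ]
```

View pics/t2.png

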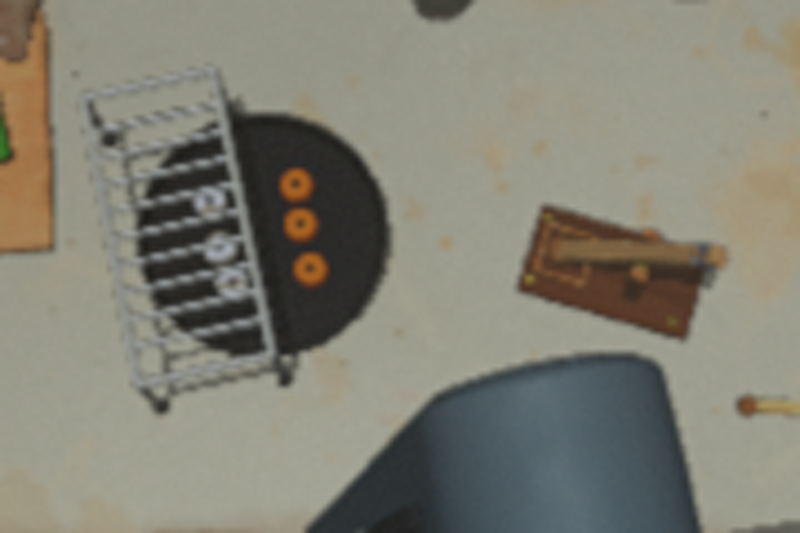

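Run:
```python
from h import *
from scipy.optimize import least_squares
c=lambda u,v:(160+u/4.444-.4,130+v/4.444-.4)
P=lambda u,v,z:atz('top',*c(u,v),z)
# rack front edge
a=P(215,70,.122);b=P(272,355,.122);print('edge',a.round(4),b.round(4),np.linalg.norm(a-b));m=(a+b)/2
e=(a-b)/np.linalg.norm(a-b); xp=np.array([-e[1],e[0],0]);xp*=np.sign(xp[1]);print('mid',m.round(4),'panx',xp.round(3),'yaw from +y',np.degrees(np.arctan2(-xp[0],xp[1])))
# pan rim circle
pts=[(389,235),(265,113),(282,355),(360,325),(350,152),(140,225)]
W=np.array([P(u,v,.04)[:2] for u,v in pts])
s=least_squares(lambda q:np.hypot(*(W-q[:2]).T)-.106,[.54,.2]);print('pan',s.x,s.fun.round(4))
pc=s.x
for n,u,v in [('o1',296,185),('o2',301,224),('o3',311,268),('w1',209,200),('w2',219,247),('w3',232,282)]:
    w=P(u,v,.034);d=w[:2]-pc;yp=np.array([-xp[1],xp[0]]);print(n,w.round(3),'pan xy',(d@xp[:2]).round(3),(d@yp).round(3),'rel edge',((w-m)[:2]@xp[:2]).round(3))
print('edge in pan',((m[:2]-pc)@xp[:2]).round(4))
# rest corners z .01
C=[P(u,v,.01) for u,v in [(545,205),(520,290),(687,338),(705,255)]]
print('rest',np.round(C,4).tolist(),np.linalg.norm(C[1]-C[2]),np.linalg.norm(C[1]-C[0]))
print('top of stirrer',P(720,255,.165).round(4),'ball',P(562,250,.023).round(4))
```

```text
edge [0.6483 0.228  0.122 ] [0.4153 0.1717 0.122 ] 0.23966912663176457
mid [0.5318 0.1998 0.122 ] panx [-0.235  0.972  0.   ] yaw from +y 13.58807259174898
pan [0.52969422 0.1907572 ] [-0.0013  0.002  -0.004   0.0047 -0.0036 -0.0011]
o1 [0.577 0.166 0.034] pan xy -0.035 -0.04 rel edge -0.043
o2 [0.543 0.161 0.034] pan xy -0.032 -0.006 rel edge -0.04
o3 [0.505 0.151 0.034] pan xy -0.033 0.033 rel edge -0.041
w1 [0.562 0.239 0.034] pan xy 0.04 -0.043 rel edge 0.031
w2 [0.521 0.229 0.034] pan xy 0.039 -0.001 rel edge 0.031
w3 [0.492 0.217 0.034] pan xy 0.034 0.031 rel edge 0.026
edge in pan 0.0083
rest [[0.5702, -0.0454, 0.01], [0.4953, -0.0252, 0.01], [0.4572, -0.1668, 0.01], [0.5294, -0.1823, 0.01]] 0.14664327669046118 0.07753487765756206
top of stirrer [ 0.4941 -0.1747  0.165 ] ball [ 0.528  -0.0598  0.023 ]
```

>>> move_arm --motion '[[[6.4,-3.65,-0.5],[0,0,-6.2],100],[[6.4,-3.65,-0.5],[0,0,-6.2],100],[[6.4,-3.65,-0.5],[0,0,-6.2],100],[[6.4,-3.65,-0.5],[0,0,-6.2],100],[[6.4,-3.65,-0.5],[0,0,-6.2],100],[[6.4,-3.65,-0.5],[0,0,-6.2],100],[[6.4,-3.65,-0.5],[0,0,-6.2],100],[[6.4,-3.65,-0.5],[0,0,-6.2],100],[[6.4,-3.65,-0.5],[0,0,-6.2],100],[[6.4,-3.65,-0.5],[0,0,-6.2],100]]'

```text
time_s: 2.2
eef_pos: [0.4977, -0.1619, 0.2691]
eef_rot: [-0.0, 0.796, 0.605, -0.0]
wrist_force: [0.0, -0.3, -0.2]
opening: 0.999
```

Run:
```python
from h import *
im=viewer.camera('wrist')
p,r,s=pose();print(p,r.as_matrix().round(3).tolist(),s['time_s'])
np.save('wpose.npy',K('wrist')[3])
for k in ['stirrer','stirrer_top','rest']:
  try: print(k,[(round(d['score'],2),(np.array(d['centre'])*[512,384]).round(1).tolist()) for d in spotter.outline_of('wrist',k)])
  except Exception as e: print(k,e)
th=np.radians(15.6);x=np.array([np.sin(th),np.cos(th),0]);c=np.array([.513,-.105,0]);z=np.array([0,0,1.])
im2=im.copy();y=np.array([-x[1],x[0],0])
def dot(q,col):
    u=proj('wrist',q);cv2.circle(im2,tuple(int(t) for t in u.round()),1,col,-1)
ball=c+.043*x+.023*z;h=-np.sin(np.radians(40))*x+np.cos(np.radians(40))*z
for s_ in np.linspace(0,.185,12): dot(ball+h*s_,(0,255,0))
for a in(-.075,.075):
  for b in (-.04,.04): dot(c+a*x+b*y+.01*z,(255,0,255))
cv2.imwrite('pics/w1.png',cv2.resize(im2,(800,600),interpolation=cv2.INTER_CUBIC))
cv2.imwrite('pics/w1raw.png',im)
```

```text
[ 0.49768671 -0.16200551  0.26910467] [[0.268, 0.963, -0.0], [0.963, -0.268, -0.0], [-0.0, -0.0, -1.0]] 2.25
stirrer [(0.89, [257.6, 144.4]), (0.67, [210.8, 242.6])]
stirrer_top [(0.97, [259.8, 144.1]), (0.66, [209.1, 240.8])]
rest [(0.61, [263.6, 111.7])]
```

View pics/w1.png

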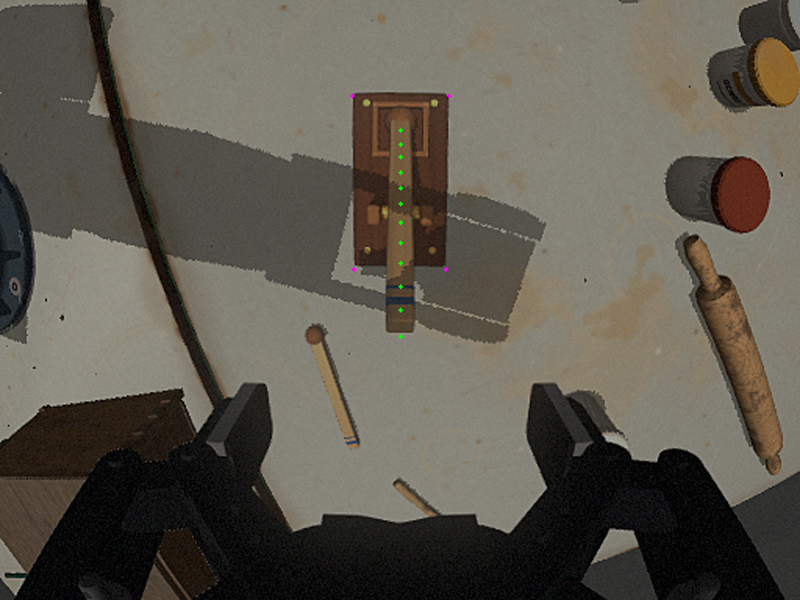

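>>> move_arm --motion '[[[0.07,0,1.0],[0,0,0],100],[[0.07,0,1.8],[0,0,0],60],[[0.07,0,2.3],[0,0,0],50],[[0.07,0,2.3],[0,0,0],35],[[0.07,0,2.3],[0,0,0],30],[[0.07,0,2.3],[0,0,0],0],[[0.07,0,2.3],[0,0,0],0],[[0.07,0,2.3],[0,0,0],0],[[0.07,0,2.3],[0,0,0],0],[[0.07,0,2.3],[0,0,0],0]]'

```text
time_s: 3.65
eef_pos: [0.5008, -0.1576, 0.1331]
eef_rot: [0.002, 0.796, 0.606, 0.001]
wrist_force: [-1.1, -2.2, 6.2]
opening: 0.176
```

Run:
```python
from h import *
im=viewer.camera('wrist'); p,r,s=pose();print(p,s['opening'],s['wrist_force'],s['torque'],s['time_s'],s['q'])
cv2.imwrite('pics/w2.png',im[:,100:420])
```

```text
[ 0.50077117 -0.15755093  0.13307856] 0.17802187489039542 [-0.10170732 -0.94185148  6.79877542] [-0.16023507 -0.06579619 -0.06262536] 3.7 [-5.30945882e-01  1.91737169e-01  1.82628200e+00 -3.41518307e-04
  1.11979243e+00 -2.61373354e-01]
```

View pics/w2.png

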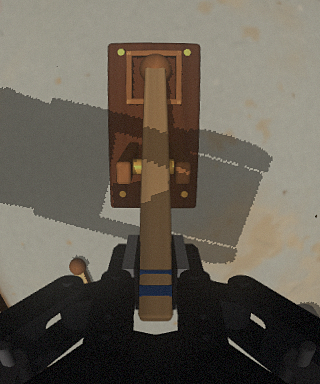

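>>> move_arm --motion '[[[0,0,-0.3],[0,0,0],0],[[0,0,-0.9],[0,0,0],0],[[0,0,-1.8],[0,0,0],0],[[0.9,0.1,-1.8],[0,0,-0.6],0],[[1.8,0.2,-1.8],[0,0,-1.6],0],[[2.6,0.35,-1.8],[0,0,-2.6],0],[[3.35,0.45,-1.8],[0,0,-3.65],0],[[3.35,0.45,-1.8],[0,0,-3.65],0],[[3.35,0.45,-1.8],[0,0,-3.65],0]]'

```text
time_s: 4.82
eef_pos: [0.5786, 0.0299, 0.2396]
eef_rot: [-0.0, 0.617, 0.787, -0.0]
wrist_force: [-0.3, 0.6, -0.4]
opening: 0.174
```

Run:
```python
from h import *
ims={}
for n in ['wrist','top','scene']: ims[n]=viewer.camera(n); cv2.imwrite(f'pics/{n}2.png',ims[n])
p,r,s=pose();print(p,r.as_matrix().round(3).tolist(),s['opening'],s['wrist_force'],s['time_s'])
np.save('w2pose.npy',K('wrist')[3])
im=ims['wrist'].copy()
xp=np.array([-.235,.972,0]);yp=np.array([-.972,-.235,0]);pc=np.array([.5297,.1908,0]);m=np.array([.5318,.1998,.122])
def dot(q,col):
    u=proj('wrist',q)
    if np.all(np.abs(u)<2000): cv2.circle(im,tuple(int(t) for t in u.round()),0,col,-1)
for t in np.linspace(0,6.28,60): dot(pc+.101*(np.cos(t)*xp+np.sin(t)*yp)+[0,0,.04],(0,255,0))
for t in np.linspace(-.12,.12,30): dot(m+t*yp,(255,0,255))
M=r.as_matrix(); b=p+M@[.099,0,.110]
for k in np.linspace(0,.185,12): dot(b+k*(M@[-np.sin(.69),0,-np.cos(.69)]),(0,255,255))
print('ball',b)
cv2.imwrite('pics/w3.png',cv2.resize(im,(800,600),interpolation=cv2.INTER_CUBIC))
```

```text
[0.57873178 0.02886774 0.2395492 ] [[-0.236, 0.972, -0.0], [0.972, 0.236, -0.0], [-0.0, -0.0, -1.0]] 0.1749003204648893 [ 0.03431744 -0.76552415 -0.82559526] 4.975
ball [0.55536468 0.12504737 0.12952894]
```

View pics/w3.png

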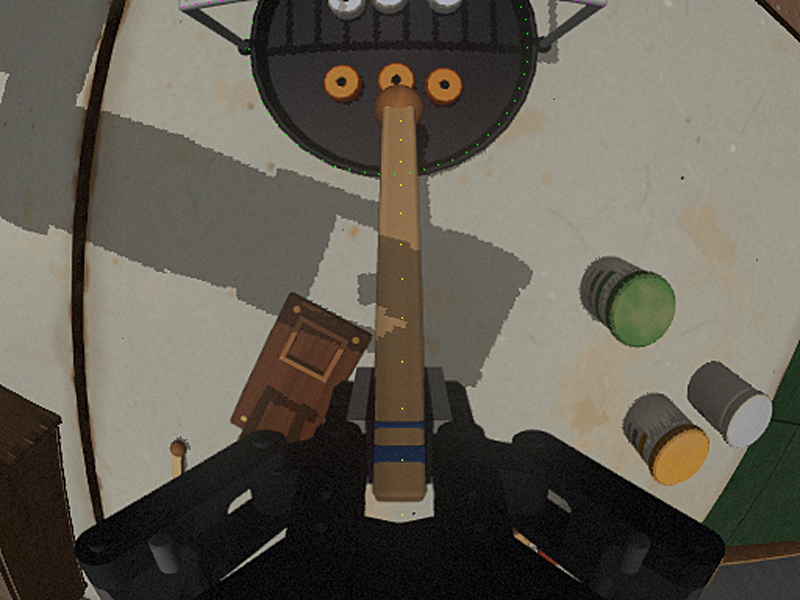

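```bash
cat >> h.py <<'E'
xp=np.array([-.235,.972,0]);yp=np.array([-.972,-.235,0]);pc=np.array([.5297,.1908,0])
def pan(w): d=np.asarray(w)-pc; return np.array([d@xp,d@yp]).round(4)
E
python3 - <<'E'
from h import *
f=512/800
for n,u,v,z in [('o',342,83,.034),('o',397,78,.034),('o',445,85,.034),('ball',400,104,.1295),('rimL',252,50,.04),('rimR',534,50,.04),('rimB',393,172,.04)]:
    print(n,pan(atz('wrist',u*f,v*f,z)))
p,r,s=pose();M=r.as_matrix()
print('pred ball px',proj('wrist',p+M@[.099,0,.110])/f,'top',proj('wrist',p+M@[.099,0,.110]+.185*(M@[-np.sin(.698),0,-np.cos(.698)]))/f)
E
```

```text
o [-0.0334  0.0321]
o [-0.0304 -0.0073]
o [-0.0351 -0.0417]
ball [-0.0614 -0.0093]
rimL [-0.0043  0.0981]
rimR [-0.0051 -0.1062]
rimB [-0.0996 -0.0046]
pred ball px [400.35313896 120.02849496] top [401.13259039 514.8770953 ]
```

>>> move_arm --motion '[[[-0.17,0,0.5],[0,0,0],0],[[-0.17,0,1.1],[0,0,0],0],[[-0.17,0,1.5],[0,0,0],0],[[-0.17,0,1.58],[0,0,0],0],[[-0.17,0,1.63],[0,0,0],0],[[-0.17,0,1.63],[0,0,0],0]]'

```text
time_s: 5.72
eef_pos: [0.5822, 0.0197, 0.1426]
eef_rot: [0.001, 0.617, 0.787, 0.0]
wrist_force: [-0.8, -0.2, -0.6]
opening: 0.177
```

```bash
sed -i 's/pc=np.array(\[.5297,.1908,0\])/pc=np.array([.5336,.1917,0])/' h.py
python3 - <<'E'
from h import *
im=viewer.camera('wrist');viewer.camera('scene') 
p,r,s=pose();print(p,s['wrist_force'],pan(p))
cv2.imwrite('pics/w4.png',im)
E
```

```text
[0.58217265 0.01991346 0.14269817] [ 0.07090373 -0.24205053 -0.41391048] [-0.1784 -0.0068]
```

>>> move_arm --motion '[[[0,0,0.02],[0,0,0],0],[[0,0,0.04],[0,0,0],0],[[0,0,0.06],[0,0,0],0],[[0,0,0.08],[0,0,0],0],[[0,0,0.08],[0,0,0],0]]'

```text
time_s: 6.45
eef_pos: [0.5823, 0.0198, 0.1381]
eef_rot: [0.001, 0.617, 0.787, 0.0]
wrist_force: [-1.0, -2.4, 6.9]
opening: 0.173
```

>>> move_arm --motion '[[[-0.06,0,0.03],[0,0.25,0],0],[[-0.12,0,0.09],[0,0.5,0],0],[[0.01,0.38,0.09],[0,0.5,0],0],[[0.15,0.77,0.09],[0,0.5,0],0],[[0.55,1.07,0.09],[0,0.5,0],0],[[0.92,1.15,0.09],[0,0.5,0],0],[[1.15,1.18,0.09],[0,0.5,0],0],[[1.43,1.14,0.09],[0,0.5,0],0],[[1.71,1.08,0.09],[0,0.5,0],0],[[1.71,1.08,0.09],[0,0.5,0],0]]'

```text
time_s: 7.7
eef_pos: [0.6185, 0.1368, 0.131]
eef_rot: [-0.028, 0.616, 0.787, 0.021]
wrist_force: [-0.4, 0.4, 1.8]
opening: 0.177
```

Run:
```python
from h import *
t=viewer.camera('top');s_=viewer.camera('scene')
p,r,s=pose();print(p,pan(p),s['wrist_force'],s['time_s'])
a=cv2.resize(t[140:220,165:260],(570,480),interpolation=cv2.INTER_CUBIC)
b=cv2.resize(s_[190:270,165:265],(600,480),interpolation=cv2.INTER_CUBIC)
cv2.imwrite('pics/m1.png',cv2.resize(np.hstack([a,b]),(800,328)))
```

```text
[0.61936607 0.13556064 0.13108612] [-0.0747 -0.0702] [-0.94329556  0.79955431  1.63885821] 7.8
```

View pics/m1.png

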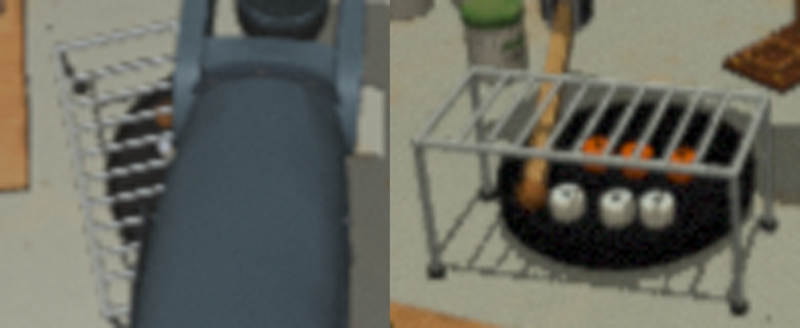

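Run:
```python
from h import *
f=lambda u,v:(165+(u-390)/4.103,190+v/4.1)
for n,u,v,z in [('ball',532,193,.029),('w1',568,188,.034),('w2',618,194,.034),('w3',658,194,.034)]: print(n,pan(atz('scene',*f(u,v),z)))
p=pan(pose()[0]);print('expect ball',p+[.11,0])
```

```text
ball [ 0.0405 -0.0676]
w1 [ 0.0353 -0.0385]
w2 [0.0361 0.0035]
w3 [0.0302 0.0349]
expect ball [ 0.0353 -0.0702]
```

>>> move_arm --motion '[[[0.37,-0.15,0],[0,0,0],0],[[0.5,-0.35,0],[0,0,0],0],[[0.55,-0.5,0],[0,0,0],0],[[0.55,-0.5,0],[0,0,0],0],[[0.35,-0.5,0],[0,0,0],0],[[0.1,-0.5,0],[0,0,0],0],[[-0.15,-0.5,0],[0,0,0],0],[[-0.4,-0.5,0],[0,0,0],0],[[-0.65,-0.5,0],[0,0,0],0],[[-0.65,-0.5,0],[0,0,0],0]]'

```text
time_s: 9.05
eef_pos: [0.6012, 0.088, 0.1292]
eef_rot: [-0.026, 0.618, 0.786, 0.022]
wrist_force: [-0.3, -1.6, 5.6]
opening: 0.172
```

```bash
cat > look.py <<'E'
from h import *
import sys
out={}
for n in ['scene','top','wrist']:
    im=viewer.camera(n);out[n]=im
    for k in ['white_bead_1','orange_bead_1']:
        print(n,k,[(round(d['score'],2),pan(atz(n,d['centre'][0]*512,d['centre'][1]*384,.03)).tolist()) for d in spotter.search_frame(n,k) if d['score']>.3])
p,r,s=pose();print(p,pan(p),s['wrist_force'],s['time_s'],s['opening'])
b=cv2.resize(out['scene'][190:270,165:265],(400,320),interpolation=cv2.INTER_CUBIC)
w=cv2.resize(out['wrist'][0:200,120:400],(448,320),interpolation=cv2.INTER_CUBIC)[:,24:424]
cv2.imwrite('pics/'+sys.argv[1],np.hstack([b,w]))
E
python3 look.py m2.png
```

```text
scene white_bead_1 []
scene orange_bead_1 []
top white_bead_1 []
top orange_bead_1 []
wrist white_bead_1 [(0.83, [0.0317, 0.0354]), (0.77, [-0.0354, -0.0269]), (0.57, [0.0361, -0.0004])]
wrist orange_bead_1 [(0.82, [-0.0321, 0.038]), (0.62, [-0.0332, -0.0065]), (0.44, [-0.0608, -0.0284])]
[0.60106717 0.08909997 0.12930135] [-0.1156 -0.0415] [-0.64284274 -1.95911247  4.80682826] 9.5 0.17840683642557814
```

View pics/m2.png

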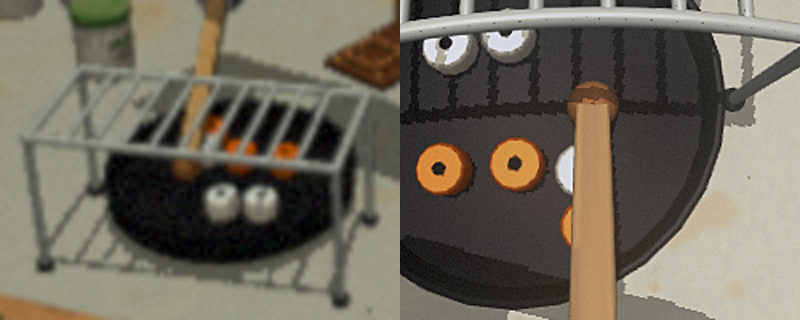

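>>> move_arm --motion '[[[0.4,0.05,-0.02],[0,0,0],0],[[0.75,0.05,-0.02],[0,0,0],0],[[0.75,-0.2,-0.02],[0,0,0],0],[[0.75,-0.45,-0.02],[0,0,0],0],[[0.75,-0.7,-0.02],[0,0,0],0],[[0.75,-0.95,-0.02],[0,0,0],0],[[0.75,-0.98,-0.02],[0,0,0],0],[[0.75,-0.4,-0.02],[0,0,0],0],[[0.4,-0.3,-0.02],[0,0,0],0],[[0.2,-0.3,-0.02],[0,0,0],0]]'

```text
time_s: 10.75
eef_pos: [0.5801, 0.0964, 0.1301]
eef_rot: [-0.028, 0.617, 0.786, 0.021]
wrist_force: [-0.4, 0.6, -1.7]
opening: 0.173
```

```bash
python3 look.py m3.png
```

```text
scene white_bead_1 [(0.45, [0.0387, 0.0562]), (0.36, [0.0046, 0.0687])]
scene orange_bead_1 []
top white_bead_1 []
top orange_bead_1 []
wrist white_bead_1 [(0.97, [0.0266, 0.0414]), (0.73, [-0.033, -0.0373]), (0.72, [0.0242, 0.0767])]
wrist orange_bead_1 [(0.96, [-0.0628, -0.0424]), (0.92, [-0.0317, 0.0365]), (0.72, [-0.0304, -0.0032])]
[0.57951658 0.09783617 0.13069761] [-0.102  -0.0226] [ 0.11094557  0.06663705 -0.00515999] 11.2 0.17513003850681289
```

>>> move_arm --motion '[[[0,0,-0.45],[0,0,0],0],[[-0.4,-0.15,-0.45],[0,0,0],0],[[-0.9,-0.4,-0.45],[0,0,0],0],[[-1.25,-0.55,-0.45],[0,0,0],0],[[-1.25,-0.55,-0.2],[0,0,0],0],[[-1.25,-0.55,-0.02],[0,0,0],0],[[-1.1,-0.38,-0.01],[0,0,0],0],[[-0.8,-0.34,-0.01],[0,0,0],0],[[-0.5,-0.31,-0.01],[0,0,0],0],[[-0.2,-0.28,-0.01],[0,0,0],0]]'

```text
time_s: 12.45
eef_pos: [0.5656, 0.0838, 0.1302]
eef_rot: [-0.028, 0.616, 0.787, 0.021]
wrist_force: [1.2, -0.1, -1.5]
opening: 0.174
```

>>> move_arm --motion '[[[0.1,0,0],[0,0,0],0],[[0.35,0,0],[0,0,0],0],[[0.35,0,0],[0,0,0],0],[[0.0,0,0],[0,0,0],0],[[-0.35,-0.05,0],[0,0,0],0],[[-0.4,-0.1,0],[0,0,0],0]]'

```text
time_s: 13.2
eef_pos: [0.5665, 0.0545, 0.1285]
eef_rot: [-0.027, 0.618, 0.785, 0.021]
wrist_force: [0.2, 0.6, -0.5]
opening: 0.179
```

```bash
python3 look.py m4.png
```

```text
scene white_bead_1 [(0.59, [0.0135, 0.0687]), (0.34, [-0.2098, -0.2])]
scene orange_bead_1 []
top white_bead_1 [(0.39, [-0.0359, -0.0396])]
top orange_bead_1 []
wrist white_bead_1 [(0.74, [0.0269, 0.077]), (0.66, [0.0313, 0.0425]), (0.6, [-0.0359, -0.0322])]
wrist orange_bead_1 [(0.91, [0.0275, -0.0331]), (0.83, [-0.0627, -0.0381]), (0.57, [-0.0305, 0.0386])]
[0.56616185 0.05759303 0.12873901] [-1.38e-01 -1.00e-04] [-0.02095924  0.54215619 -0.44417333] 13.65 0.1746610780461692
```

>>> move_arm --motion '[[[-0.05,-0.25,0],[0,0,0],0],[[-0.05,-0.5,0],[0,0,0],0],[[-0.05,-0.77,0],[0,0,0],0],[[-0.05,-0.77,0],[0,0,0],0],[[-0.05,-0.5,0],[0,0,0],0],[[-0.05,-0.4,-0.45],[0,0,0],0],[[-0.1,0.1,-0.45],[0,0,0],0],[[-0.2,0.7,-0.45],[0,0,0],0],[[-0.28,1.12,-0.45],[0,0,0],0],[[-0.28,1.12,-0.45],[0,0,0],0]]'

```text
time_s: 14.9
eef_pos: [0.6373, 0.055, 0.1542]
eef_rot: [-0.027, 0.617, 0.786, 0.022]
wrist_force: [-0.2, 0.5, -0.8]
opening: 0.173
```

```bash
python3 look.py m4.png
```

```text
scene white_bead_1 [(0.56, [0.0597, 0.0494]), (0.52, [0.0172, 0.0723])]
scene orange_bead_1 [(0.66, [-0.2693, 0.0954]), (0.46, [0.0519, -0.0106])]
top white_bead_1 []
top orange_bead_1 [(0.63, [0.0349, -0.0423])]
wrist white_bead_1 [(0.85, [0.0258, 0.0735]), (0.73, [0.0263, 0.0402]), (0.59, [-0.0355, -0.0346])]
wrist orange_bead_1 [(0.75, [-0.0377, 0.069]), (0.64, [-0.0625, -0.0411]), (0.58, [0.0249, -0.0345])]
[0.63562829 0.05503063 0.15471517] [-0.1568 -0.0671] [ 0.1946023  -0.52892368 -0.95814519] 15.35 0.1720759107997352
```

>>> move_arm --motion '[[[0,0,0.25],[0,0,0],0],[[0,0,0.44],[0,0,0],0],[[-0.13,-0.17,0.44],[0,0,0],0],[[-0.25,-0.38,0.44],[0,0,0],0],[[-0.32,-0.62,0.44],[0,0,0],0],[[-0.32,-0.85,0.44],[0,0,0],0],[[-0.3,-1.0,0.44],[0,0,0],0],[[-0.3,-1.0,0.44],[0,0,0],0],[[-0.3,-0.95,0.1],[0,0,0],0],[[-0.3,-0.95,0],[0,0,0],0]]'

```text
time_s: 16.6
eef_pos: [0.5861, 0.024, 0.1547]
eef_rot: [-0.026, 0.617, 0.786, 0.022]
wrist_force: [-0.0, 0.7, -1.7]
opening: 0.171
```

>>> move_arm --motion '[[[0.5,-0.05,0],[0,0,0],0],[[1.08,-0.1,0],[0,0,0],0],[[1.08,-0.1,0.25],[0,0,0],0],[[1.08,-0.1,0.44],[0,0,0],0],[[1.25,0.07,0.44],[0,0,0],0],[[1.4,0.25,0.44],[0,0,0],0],[[1.6,0.45,0.44],[0,0,0],0],[[1.6,0.45,0.44],[0,0,0],0],[[1.2,0.1,0.44],[0,0,0],0],[[1.0,-0.1,0.2],[0,0,0],0]]'

```text
time_s: 17.85
eef_pos: [0.5629, 0.0808, 0.1442]
eef_rot: [-0.029, 0.617, 0.786, 0.02]
wrist_force: [-0.1, -0.4, -0.3]
opening: 0.175
```

```bash
python3 look.py m5.png
```

```text
scene white_bead_1 [(0.6, [0.0416, 0.0561]), (0.31, [-0.215, -0.0541])]
scene orange_bead_1 [(0.62, [-0.0907, 0.0114]), (0.47, [0.0643, -0.0494])]
top white_bead_1 []
top orange_bead_1 [(0.54, [-0.5765, 0.0349])]
wrist white_bead_1 [(0.96, [0.0259, 0.0755]), (0.93, [0.0287, 0.0431]), (0.71, [-0.0322, -0.0202])]
wrist orange_bead_1 [(0.91, [-0.0712, 0.0182]), (0.9, [-0.0393, 0.072]), (0.76, [0.0595, -0.0577]), (0.31, [-0.1986, -0.2001])]
[0.5644751  0.0820537  0.14500379] [-0.1138 -0.0042] [ 0.21186721 -0.24601082  0.09487774] 18.3 0.17240058939496042
```

View pics/m5.png

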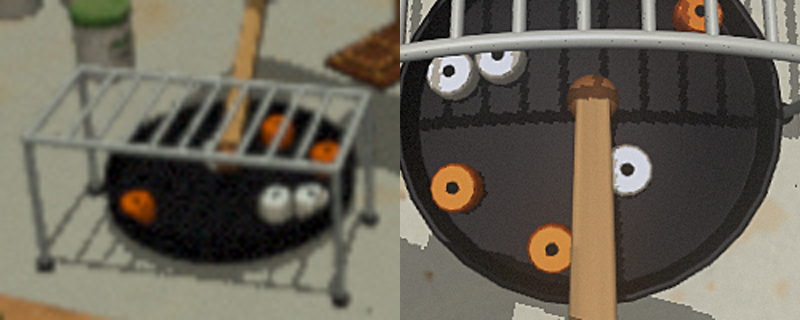

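```bash
cat >> h.py <<'E'
def rows(targets):
    p,r,s=pose()
    for P,M in targets:
        d=r.inv().apply(np.array(P)-p)/.06; w=(r.inv()*M).as_rotvec(degrees=True)/8
        print(d.round(3).tolist(),w.round(2).tolist())
def ori(yaw,pitch=0):  # tool x horizontal dir: 'yaw' deg cw from +y ; pitch about tool y
    a=np.radians(yaw);x=[np.sin(a),np.cos(a),0];y=[np.cos(a),-np.sin(a),0]
    return R.from_matrix(np.array([x,y,[0,0,-1]]).T)*R.from_rotvec([0,pitch,0],degrees=True)
E
python3 - <<'E'
from h import *
rows([([.5644,.082,.185],ori(-13.6,4)),([.578,.03,.24],ori(-13.6)),([.4988,-.1578,.239],ori(15.55))])
E
```

```text
[0.046, -0.002, -0.665] [-0.01, -0.0, 0.03]
[-0.783, 0.011, -1.642] [-0.0, -0.5, 0.03]
[-3.502, -2.018, -1.815] [-0.13, -0.49, 3.67]
```

>>> move_arm --motion '[[[0.05,0,-0.66],[0,0,0],0],[[-0.78,0,-1.64],[0,-0.5,0],0],[[-0.78,0,-1.64],[0,-0.5,0],0],[[-1.6,-0.6,-1.7],[0,-0.5,1.0],0],[[-2.4,-1.2,-1.75],[-0.1,-0.5,2.2],0],[[-3.1,-1.7,-1.8],[-0.1,-0.5,3.2],0],[[-3.5,-2.02,-1.82],[-0.13,-0.49,3.67],0],[[-3.5,-2.02,-1.82],[-0.13,-0.49,3.67],0],[[-3.5,-2.02,-1.82],[-0.13,-0.49,3.67],0]]'

```text
time_s: 19.42
eef_pos: [0.4985, -0.1573, 0.239]
eef_rot: [-0.001, 0.796, 0.605, 0.0]
wrist_force: [0.9, 0.3, -0.2]
opening: 0.177
```

Run:
```python
from h import *
im=viewer.camera('wrist'); p,r,s=pose();print(p,r.as_matrix().round(3).tolist(),s['opening'],s['wrist_force'],s['time_s'])
a=cv2.imread('pics/wrist2.png')
cv2.imwrite('pics/wr3.png',im)
cv2.imwrite('pics/cmp.png',np.hstack([cv2.resize(q[30:340,180:340],(400,600)if 0 else (300,581),interpolation=cv2.INTER_CUBIC) for q in (a,im)]))
```

```text
[ 0.49865999 -0.15706266  0.23914391] [[0.267, 0.964, -0.0], [0.964, -0.267, 0.001], [0.001, -0.001, -1.0]] 0.17274505886590866 [-0.88385994 -0.2879782  -1.30693173] 19.475
```

View pics/cmp.png

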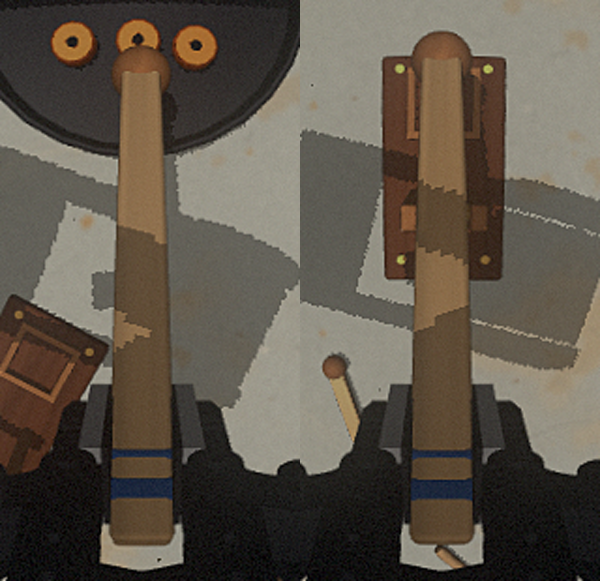

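Run:
```python
from h import *
p,r,s=pose();M=r.as_matrix();g=p+M@[0,0,-.011]
for l in [39,40,41,42,43,44,45]:
    a=np.radians(l);h=M@[np.sin(a),0,np.cos(a)]
    print(l,proj('wrist',g+.155*h).round(1),proj('wrist',g+.143*h+M@[-.008*np.cos(a),0,-.008*-np.sin(a)]*0).round(1),proj('wrist',g-.03*h).round(1))
rows([([.5008,-.1576,.155],ori(15.55,-2.5)),([.5008,-.1576,.133],ori(15.55,-2.5)),([.4988,-.1578,.131],ori(15.55,-2.5))])
```

```text
39 [256.5  77.9] [256.6  86.5] [257.4 331. ]
40 [256.5  75.2] [256.6  83.9] [257.4 331.1]
41 [256.6  72.5] [256.6  81.4] [257.3 331.2]
42 [256.6  69.7] [256.6  78.8] [257.3 331.3]
43 [256.6  67. ] [256.6  76.2] [257.3 331.4]
44 [256.6  64.3] [256.6  73.7] [257.3 331.4]
45 [256.6  61.5] [256.6  71.1] [257.3 331.4]
[-0.0, 0.038, 1.402] [-0.0, -0.32, 0.0]
[-0.001, 0.038, 1.769] [-0.0, -0.32, 0.0]
[-0.013, 0.007, 1.802] [-0.0, -0.32, 0.0]
```

>>> move_arm --motion '[[[0,0.03,0.5],[0,-0.2,0],0],[[0,0.03,1.0],[0,-0.35,0],0],[[0,0.03,1.4],[0,-0.35,0],0],[[0,0.03,1.4],[0,-0.35,0],0]]'

```text
time_s: 19.98
eef_pos: [0.4992, -0.1565, 0.1536]
eef_rot: [0.013, 0.796, 0.605, -0.02]
wrist_force: [0.1, 0.4, 0.1]
opening: 0.178
```

Run:
```python
from h import *
im=viewer.camera('wrist');sc=viewer.camera('scene'); p,r,s=pose();print(p,s['wrist_force'],s['time_s'])
a=cv2.imread('pics/w2.png')
cv2.imwrite('pics/cmp2.png',np.hstack([cv2.resize(im[30:340,180:340],(300,581),interpolation=cv2.INTER_CUBIC),cv2.resize(a[30:340,80:240],(300,581),interpolation=cv2.INTER_CUBIC)]))
```

```text
[ 0.50086779 -0.15798874  0.15625433] [ 0.5704783  -1.11674584 -0.52931836] 20.075
```

View pics/cmp2.png

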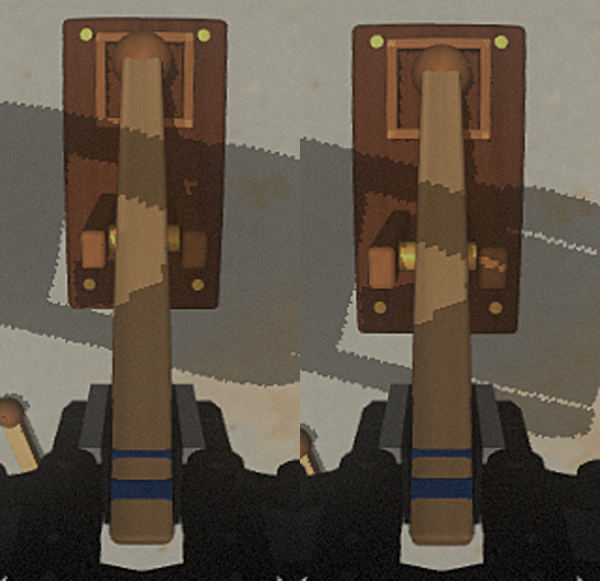

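>>> move_arm --motion '[[[0,0,0.12],[0,0,0],0],[[0.01,0,0.24],[0,0,0],0],[[0.02,0,0.31],[0,0,0],0],[[0.02,0,0.36],[0,0,0],0],[[0.02,0,0.36],[0,0,0],0]]'

```text
time_s: 20.7
eef_pos: [0.5003, -0.1584, 0.1339]
eef_rot: [0.015, 0.796, 0.604, -0.019]
wrist_force: [0.7, -0.1, -0.6]
opening: 0.176
```

Run:
```python
from h import *
im=viewer.camera('wrist'); p,r,s=pose();print(p,s['wrist_force'],s['torque'],s['time_s'])
a=cv2.imread('pics/w2.png')
cv2.imwrite('pics/cmp3.png',np.hstack([cv2.resize(im[30:340,180:340],(300,581),interpolation=cv2.INTER_CUBIC),cv2.resize(a[30:340,80:240],(300,581),interpolation=cv2.INTER_CUBIC)]))
```

```text
[ 0.5002907  -0.15854065  0.13405492] [-0.05996772  1.16108043  0.22077317] [0.11027553 0.01869775 0.02824895] 20.75
```

View pics/cmp3.png

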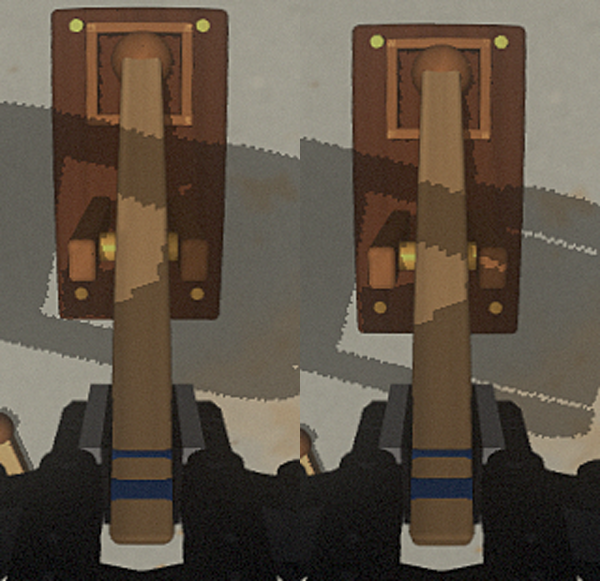

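>>> move_arm --motion '[[[0,0,0.02],[0,0,0],0],[[0,0,0.04],[0,0,0],0],[[0,0,0.04],[0,0,0],0]]'

```text
time_s: 21.12
eef_pos: [0.5009, -0.1586, 0.1329]
eef_rot: [0.015, 0.796, 0.604, -0.019]
wrist_force: [-1.8, 1.0, 8.3]
opening: 0.176
```

Contact with the rest. Open slowly, then withdraw straight up along the tool.

>>> move_arm --motion '[[[0,0,-0.01],[0,0,0],22],[[0,0,-0.01],[0,0,0],28],[[0,0,-0.01],[0,0,0],36],[[0,0,-0.01],[0,0,0],50],[[0,0,-0.01],[0,0,0],50],[[0,0,-0.3],[0,0,0],60],[[0,0,-0.8],[0,0,0],60],[[0,0,-1.6],[0,0,0],60],[[0,0,-2.3],[0,0,0],60],[[0,0,-2.3],[0,0,0],60]]'

```text
time_s: 22.38
eef_pos: [0.5043, -0.153, 0.2752]
eef_rot: [0.019, 0.796, 0.604, -0.017]
wrist_force: [1.4, 0.6, 0.1]
opening: 0.602
```

Run:
```python
from h import *
im=viewer.camera('wrist'); sc=viewer.camera('scene');p,r,s=pose();print(p,s['wrist_force'],s['opening'],s['time_s'])
a=cv2.imread('pics/w1raw.png')
cv2.imwrite('pics/fin.png',np.hstack([cv2.resize(q,(400,400),interpolation=cv2.INTER_CUBIC) for q in (a[40:240,150:350],im[40:240,150:350])]))
cv2.imwrite('pics/scfin.png',sc)
rows([([.30,-.45,.30],ori(15.55))])
```

```text
[ 0.50220907 -0.15214235  0.27055892] [ 0.2111564  -0.06881267 -0.38828929] 0.5989997765937372 22.475
[-5.705, -1.91, -0.213] [0.01, 0.35, -0.01]
```

>>> move_arm --motion '[[[-1.0,-0.3,-0.3],[0,0.35,0],60],[[-2.0,-0.6,-0.3],[0,0.35,0],60],[[-5.7,-1.9,-0.3],[0,0.35,0],60],[[-5.7,-1.9,-0.3],[0,0.35,0],60],[[-5.7,-1.9,-0.3],[0,0.35,0],60],[[-5.7,-1.9,-0.3],[0,0.35,0],60],[[-5.7,-1.9,-0.3],[0,0.35,0],60],[[-5.7,-1.9,-0.3],[0,0.35,0],60],[[-5.7,-1.9,-0.3],[0,0.35,0],60]]'

```text
time_s: 23.6
eef_pos: [0.3013, -0.4484, 0.3036]
eef_rot: [-0.0, 0.796, 0.605, 0.0]
wrist_force: [-0.7, 0.7, -0.4]
opening: 0.601
```

Run:
```python
from h import *
for n in ['top','scene']:
    im=viewer.camera(n); cv2.imwrite(f'pics/{n}end.png',im); a=cv2.imread(f'pics/{n}0.png')
    d=cv2.absdiff(im,a).max(2); sl=(slice(175,225),slice(270,335)) if n=='top' else (slice(155,215),slice(240,290))
    print(n,'rest diff: n>40',(d[sl]>40).sum(),'mean',d[sl].mean().round(1))
    for k in ['stirrer','stirrer_top','white_bead_1','orange_bead_1','green_pot','white_pot','wood_rib']:
        print(n,k,[(round(d['score'],2),(np.array(d['centre'])*[512,384]).round().tolist(),pan(atz(n,d['centre'][0]*512,d['centre'][1]*384,.03)).tolist()) for d in spotter.search_frame(n,k)])
    hsv=cv2.cvtColor(im,cv2.COLOR_BGR2HSV); m=cv2.inRange(hsv,(3,150,90),(18,255,255))
    c=cv2.connectedComponentsWithStats(m)
    for st,ce in zip(c[2][1:],c[3][1:]):
        w=pan(atz(n,*ce,.03))
        if st[4]>8 and np.hypot(*w)<.12: print(n,'orange',st[4],w)
p,r,s=pose();print(p,s['time_s'])
```

```text
top rest diff: n>40 583 mean 17.3
top stirrer [(0.59, [180.0, 272.0], [0.2014, 0.2954]), (0.52, [303.0, 189.0], [-0.3018, 0.0921]), (0.26, [243.0, 183.0], [-0.0882, 0.0217]), (0.2, [214.0, 182.0], [0.0174, -0.006])]
top stirrer_top [(0.6, [180.0, 274.0], [0.1999, 0.3005]), (0.57, [306.0, 188.0], [-0.315, 0.091]), (0.42, [340.0, 220.0], [-0.4083, 0.2344])]
top white_bead_1 [(0.43, [296.0, 193.0], [-0.2723, 0.1013]), (0.42, [223.0, 175.0], [-0.0189, -0.0254])]
top orange_bead_1 [(0.46, [240.0, 183.0], [-0.0768, 0.0189]), (0.36, [236.0, 200.0], [-0.0489, 0.0792])]
top green_pot [(0.58, [259.0, 123.0], [-0.1944, -0.1971]), (0.43, [146.0, 215.0], [0.2884, 0.0617])]
top white_pot [(0.81, [372.0, 160.0], [-0.5853, 0.0358])]
top wood_rib [(0.5, [146.0, 216.0], [0.2878, 0.0676]), (0.42, [227.0, 176.0], [-0.0343, -0.0196])]
top orange 20 [ 0.0608 -0.0602]
top orange 45 [-0.0746  0.0181]
top orange 48 [-0.04   0.072]
scene rest diff: n>40 0 mean 3.8
scene stirrer [(0.85, [304.0, 292.0], [0.2335, 0.2963]), (0.73, [267.0, 182.0], [-0.4081, 0.0697]), (0.2, [212.0, 307.0], [0.3324, 0.0731])]
scene stirrer_top [(0.87, [306.0, 290.0], [0.2259, 0.3005]), (0.68, [265.0, 182.0], [-0.4069, 0.063]), (0.44, [305.0, 189.0], [-0.3714, 0.2365])]
scene white_bead_1 [(0.46, [244.0, 237.0], [0.0159, 0.0754]), (0.31, [219.0, 232.0], [0.0019, -0.0142])]
scene orange_bead_1 [(0.55, [234.0, 220.0], [-0.0821, 0.0138]), (0.52, [202.0, 243.0], [0.0704, -0.0483])]
scene green_pot [(0.77, [191.0, 199.0], [-0.2059, -0.193]), (0.71, [269.0, 165.0], [-0.5889, 0.0432])]
scene white_pot [(0.77, [265.0, 163.0], [-0.6198, 0.0202])]
scene wood_rib [(0.58, [210.0, 308.0], [0.3373, 0.0694])]
scene orange 21 [-0.0727  0.0125]
scene orange 25 [-0.0415  0.0685]
scene orange 40 [ 0.0613 -0.0615]
[ 0.30055291 -0.44967976  0.30419038] 24.4
```

```bash
python3 -c "
from h import *
print(workorder.hand_in())"
```

```text
the job is handed in; nothing more can be done
None
```

The beads are stirred, the stirrer is back leaning in its rest and released, and the job was handed in at about 24.4 s. No verdict came back.

**What I did:**
- I gripped the stirrer in its rest and lowered its ball gently into the open part of the pan until it touched the floor, at about 7 N.
- I dragged one white bead out from under the rack with the stirrer slanted about 44°, and swept the other two whites sideways under the rack.
- I pushed one orange bead under the rack and shifted the other two around the open part.
- The stirrer had turned about 3° in the grip while stirring, so I tilted the tool back by that much before setting it down.

**Last checks:**

| Check | Result |
|---|---|
| White beads | One fully in the open, about 30–35 mm clear of the rack edge to its centre. All three moved 40 mm or more. |
| Orange beads | One fully under the rack, about 52 mm past the edge to its centre. All three moved 33 mm or more; the least-moved went about 33–36 mm against its 28 mm width. |
| Six beads in the pan | The final pictures show all three oranges in the pan. The network found fewer whites there, but the last wrist view before I carried the stirrer away showed all three. |
| Stirrer in its rest | No pixel in the rest area of the scene picture differed clearly from the start. |
| Stirrer, top view | This did not agree: 583 pixels differed there. I put that down to arm and shadow changes but did not confirm it. |
| Green pot, white pot and rib | Found within about 3 pixels of where they started. |

I could not view the close-up of the stirrer after release because the 12-picture limit was reached. That check rests on the picture comparison alone.

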